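Put the bench's small things away by kind

ROBOT

A 6-joint arm with a two-finger parallel gripper is mounted at the origin on a cart in front of the work surface, level with it; the furniture and walls round the work are solid. World frame = base frame: x ahead of the robot, y to its left, z up, the work surface at z = 0. Lengths are in m, angles in rad, forces in N, time in s.
With the tool pointing down it reaches from about 0.35 to 0.8 m from the base axis. Payload 7.3 kg.
Tool frame: the origin (TCP) lies midway between the tips of the shut fingers; the grasp point (between the pads) lies 19 mm behind it; z points along the fingers, y is the line along which they close (so a half turn about z gives the same grasp; the last joint's range is limited). The gripper opens to 85 mm and grips with 20 to 120 N. Pads are 22 mm wide; open, the fingers measure 114 mm over their backs; the gripper's body (76 mm by 85 mm) begins 54 mm behind the grasp point. The pads swing forward as they close: fully open they stand 13 mm farther back than shut.
Start: joints at [1.066, 0.342, 1.524, -0, 1.275, -0.146], TCP at [0.184, 0.492, 0.231] pointing down, gripper open.
Joint ranges: [-2.53, 2.53], [-0.77, 2.02], [0.04, 2.7], [-1, 4.14], [0.28, 2.66], [-3.11, 3.11]. Speed limits (rad/s): [2.57, 2.57, 3.14, 3.14, 3.14, 3.14].

INTERFACE

Orientations are given as a 3x3 rotation matrix whose columns are the frame's x, y, z axes.
In Python, from workcell import arm gives the robot as it stands.
- The arm moves only by the tool run_rows, called after "Request:" as name(argument=value, ...) on one line, values as JSON. Schema: {"type":"object","properties":{"offsets":{"type":"array","items":{"type":"array","items":{"type":"array","items":{"type":"number"},"minItems":5,"maxItems":5},"minItems":1,"maxItems":20},"minItems":1,"maxItems":1},"clamp_n":{"type":"number"},"only":{"type":"string"},"quiet":{"type":"boolean"},"lines":{"type":"string"}},"required":["offsets"],"additionalProperties":false}. offsets is a list that holds a single list of rows (three levels of brackets), with 1 to 20 rows, each of 5 numbers: dx, dy, dz in normalised numbers (1 is 0.25 m), then a turn about the tool's z in normalised numbers (1 is 2 rad), then the opening from 0.0 (shut) to 1.0 (fully open); each row shifts and turns the commanded pose from where the row before left it, along the tool's axes as they then stand; what a row does not reach is not made up. A row lasts 1/12 s, in which the tool goes at most 0.0417 m and 0.125 rad, less where a joint would pass 70% of its speed; a pose out of reach is approached as far as the arm can. The fingers move at their own pace and stop on an object; clamp_n is the grip in N (left out, the last holds). Time passes only in rows, so rows that do not move let the fingers close. The tool returns the time, the measured TCP pose, the force, the opening and the grip force at its end. only (a regular expression) keeps the lines of the reply that match it, lines (a string "A,B") keeps lines A to B, and quiet returns only ok. Input that does not fit is refused with a message, and nothing moves.
- arm.state(): the state, without advancing time (a new reading comes with each control period).
- arm.grab_frame(name): name is "scene" or "side" or "wrist"; returns the picture (384x512x3 uint8, red, green, blue); there is no depth.
- arm.camera_info(name): a dict with "fx", "fy", "cx", "cy" (pixels), "origin" and "attitude" of the camera in the world. Camera axes: x right, y up, looking along -z (the intrinsics and any distortion apply to the point x, -y, -z); pixel columns grow to the right and rows downward; lengths in m; the calibration is good to about 2 mm. A picture is of the moment at which its call begins: read the wrist's pose just before it. camera_info takes no time and is no camera call; for the wrist camera it gives the pose at the moment of the call.
- arm.finish_job(): hands the job in; it is judged then, once.
The state is a dict: "t": time; "q": joint angles; "qvel": joint speeds; "effort": joint torques, N m; "position": TCP position; "ee_rot": TCP orientation; "wrist_force": force on the tool from outside, world axes, zero at the start; "torque": the same for the moment, N m; "finger_gap": opening from 0.0 (shut) to 1.0 (fully open); "finger_force": force on a finger pad.
Only numpy, scipy, OpenCV 4.12 (cv2) and the standard library are available. Lean on these libraries where they do the work, as an engineer would, in place of code of your own. Each camera call takes 0.05 s, during which the arm holds its last target. There are 200 camera calls.

TASK

Sort the mixed things on the bench to where each kind belongs: the two pale wooden plugs standing in the oblong tray, one in each bay, the larger oak stopper standing in the square tray, the brass weight standing in the round tray, and the paste brush lying in the notches of the wooden brush rest. Stand and lay each in the middle of its place, and leave the brown leaf bunch lying among them where it is.

Things in the scene. Friction and masses are not known exactly. Their poses are not given: they have to be found in the camera images.
- pale_plug_a: pale turned wooden mould plug, an upright cylinder 34 mm in diameter and 40 mm tall with a small hole in its top; one of two alike. Origin at the centre of its underside, z up its axis. Loose.
- pale_plug_b: the other pale turned wooden mould plug, same shape and size (34 mm diameter, 40 mm tall). Origin at the centre of its underside, z up its axis. Loose.
- oak_stopper: darker oak stopper, slightly tapered upright cylinder, 42 mm in diameter and 48 mm tall, the largest of the loose turned things. Origin at the centre of its underside, z up its axis. Loose.
- brass_weight: small brass weight standing upright, 43 mm tall: a body 26 mm in diameter and 29 mm high, with a narrower neck and a 16 mm knob above it (grip the body). Origin at the centre of its underside, z up its axis. Loose.
- paste_brush: slim wooden paste brush lying flat, 140 mm long, 12 mm wide, 11 mm high. Origin at the middle of its length on its underside; its y axis runs along its length. Loose; grip it near the middle.
- two_bay_tray: low oblong wooden tray, fixed, 68 x 131 mm (its x and y), with one divider across the middle that makes two bays 58 x 60.5 mm inside. Solid base: the floor inside lies 20 mm above the bench, the 5 mm thick walls end 27 mm above it. Origin under its centre, y along its length. Bay centres lie at y = +31.5 and -31.5 mm.
- square_tray: low square wooden tray, fixed, 78 x 78 mm, one bay 68 x 68 mm inside. Solid base: the floor inside lies 20 mm above the bench, the 5 mm thick walls end 27 mm above it. Origin under its centre.
- round_tray: low round wooden tray, fixed, 64 mm in outer diameter, 54 mm inside. Solid base: the floor inside lies 20 mm above the bench, the 5 mm thick wall ends 27 mm above it. Origin under its centre.
- brush_rest: wooden brush rest, fixed: a 96 x 56 mm base 20 mm thick (x and y) with two upright end rails 8 mm thick, centred at x = +40 and -40 mm. Each rail has a notch 28 mm wide whose bottom is 36 mm above the bench, between prongs that rise to 49 mm. The brush lies across both notches along the rest's x axis; the 72 mm between the rails is open for the fingers. Origin under its centre, on the bench.
- bunch: rough brown rolled leaf bunch like a fat cigar, 110 mm long, 22 mm wide, 20 mm high, lying among the things to be sorted. Not part of the job. Origin at the middle of its underside, y along its length. Loose.
Things that resemble listed ones, but are neither listed nor needed, are in the scene too. What is shaped like the pale_plug_b but purple is not meant.

How it is judged:
At the end, for the whole second after the job is handed in: A pale plug in each oblong-tray bay, stopper in square tray, weight in round tray: on the floor, upright (0.15 rad), within 16 mm of centre along each tray axis. Brush in both notches, middle within 20 mm, 0.25 rad of the rest. All released, at rest; bunch moved under 30 mm ((((x of pale_plug_a in the frame of two_bay_tray between -0.016 and 0.016 m and y of pale_plug_a in the frame of two_bay_tray between 0.0155 and 0.0475 m and z of pale_plug_a in the frame of two_bay_tray between 0.014 and 0.026 m and angle between pale_plug_a's own z axis and vertical below 0.15 rad) and (x of pale_plug_b in the frame of two_bay_tray between -0.016 and 0.016 m and y of pale_plug_b in the frame of two_bay_tray between -0.0475 and -0.0155 m and z of pale_plug_b in the frame of two_bay_tray between 0.014 and 0.026 m and angle between pale_plug_b's own z axis and vertical below 0.15 rad)) or ((x of pale_plug_b in the frame of two_bay_tray between -0.016 and 0.016 m and y of pale_plug_b in the frame of two_bay_tray between 0.0155 and 0.0475 m and z of pale_plug_b in the frame of two_bay_tray between 0.014 and 0.026 m and angle between pale_plug_b's own z axis and vertical below 0.15 rad) and (x of pale_plug_a in the frame of two_bay_tray between -0.016 and 0.016 m and y of pale_plug_a in the frame of two_bay_tray between -0.0475 and -0.0155 m and z of pale_plug_a in the frame of two_bay_tray between 0.014 and 0.026 m and angle between pale_plug_a's own z axis and vertical below 0.15 rad))) and x of oak_stopper in the frame of square_tray between -0.016 and 0.016 m and y of oak_stopper in the frame of square_tray between -0.016 and 0.016 m and z of oak_stopper in the frame of square_tray between 0.014 and 0.026 m and angle between each of oak_stopper, brass_weight's own z axis and vertical below 0.15 rad and x of brass_weight in the frame of round_tray between -0.016 and 0.016 m and y of brass_weight in the frame of round_tray between -0.016 and 0.016 m and z of brass_weight in the frame of round_tray between 0.014 and 0.026 m and x of paste_brush in the frame of brush_rest between -0.02 and 0.02 m and y of paste_brush in the frame of brush_rest between -0.02 and 0.02 m and z of paste_brush in the frame of brush_rest between 0.03 and 0.042 m and angle between the y axis of paste_brush and the x axis of brush_rest, either way round below 0.25 rad and distance of bunch from where it was at the start of the episode below 0.03 m and linear speed of each of pale_plug_a, pale_plug_b, oak_stopper, brass_weight, paste_brush below 0.02 m/s); the robot touches nothing.
It fails at once if the leaf bunch is moved more than 30 mm from where it lay (distance of bunch from where it was at the start of the episode above 0.03 m).
It also fails if it takes over 102 s, if anything falls off the work surface, if the arm or the gripper's body presses on something with over 40 N, if the wrist force passes 120 N, or if a joint passes its speed limit or range.

## Working session

There is one attempt and no reset: what is moved stays moved. The work goes in short steps, Python scripts to look and compute and a tool call to move; the robot and the scene stay as the last step left them, time stands still between calls to the robot, and variables do not carry over. Pictures are saved under pics/ and viewed, at most 14 in all, crops included, and the job is handed in when it is done.

```bash
mkdir -p pics; ls
```

Run:
```python
from workcell import arm
import cv2,numpy as np
np.set_printoptions(precision=4,suppress=True)
s=arm.state(); print(s['t'],s['position'],s['ee_rot'])
for n in('scene','side','wrist'):
    c=arm.camera_info(n); print(n,c)
    im=arm.grab_frame(n); cv2.imwrite(f'pics/{n}0.png',im[:,:,::-1])
```

```text
pics
0.0 [0.1841 0.4912 0.2306] [[-0.9363  0.3512 -0.0008]
 [ 0.3512  0.9363 -0.0014]
 [ 0.0002 -0.0015 -1.    ]]
scene {'fx': 378.3051118291593, 'fy': 378.3051118291593, 'cx': 256.7855381461874, 'cy': 196.97103166969816, 'origin': array([-0.078 ,  0.3352,  0.5949]), 'attitude': array([[-0.4953,  0.5506, -0.6719],
       [-0.8687, -0.3105,  0.3859],
       [ 0.0039,  0.7748,  0.6321]])}
side {'fx': 367.66532571164197, 'fy': 367.66532571164197, 'cx': 255.88110633362137, 'cy': 189.2399415353096, 'origin': array([ 0.1134, -0.7209,  0.3703]), 'attitude': array([[ 0.8847,  0.1653, -0.4358],
       [-0.4659,  0.3384, -0.8176],
       [ 0.0123,  0.9264,  0.3764]])}
wrist {'fx': 326.39229772343396, 'fy': 326.39229772343396, 'cx': 255.92638367632262, 'cy': 194.8837910508123, 'origin': array([0.1062, 0.5203, 0.3722]), 'attitude': array([[ 0.3508, -0.8873, -0.2994],
       [ 0.9364,  0.332 ,  0.1133],
       [-0.0012, -0.3201,  0.9474]])}
```

View pics/scene0.png

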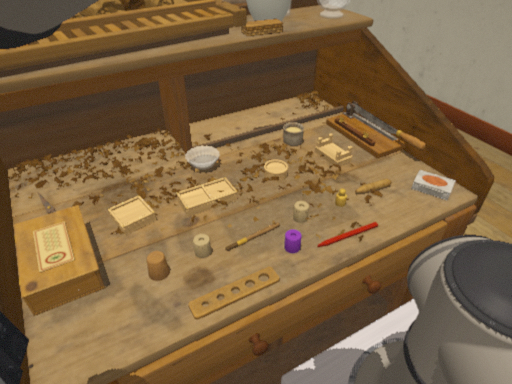

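View pics/side0.png

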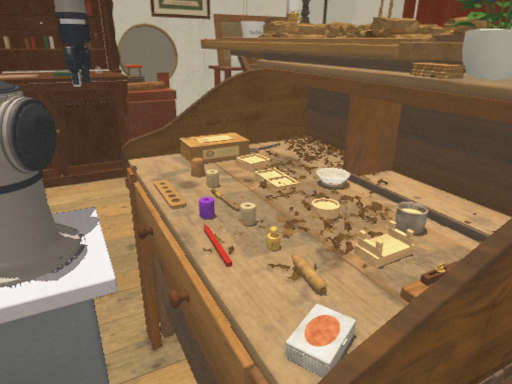

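The scene view shows the stopper (157,265), pale plugs at (202,246) and (301,210), the purple decoy (292,240), and the brush (252,237) with a red pencil decoy (348,234). It also shows the weight (341,197), bunch (374,187), square tray (132,212), oblong tray (208,193), round tray (276,168) and brush rest (335,150). The side view agrees. The light-coloured turned items fit the pale plugs and the purple one is excluded. I'll confirm with enlarged crops.

Run:
```python
import cv2
a=cv2.imread('pics/scene0.png')
cv2.imwrite('pics/c1.png',cv2.resize(a[165:290,100:260],None,fx=4.5,fy=4.5,interpolation=cv2.INTER_CUBIC))
cv2.imwrite('pics/c2.png',cv2.resize(a[125:255,225:400],None,fx=4.5,fy=4.5,interpolation=cv2.INTER_CUBIC))
```

```text
(no output)
```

View pics/c1.png

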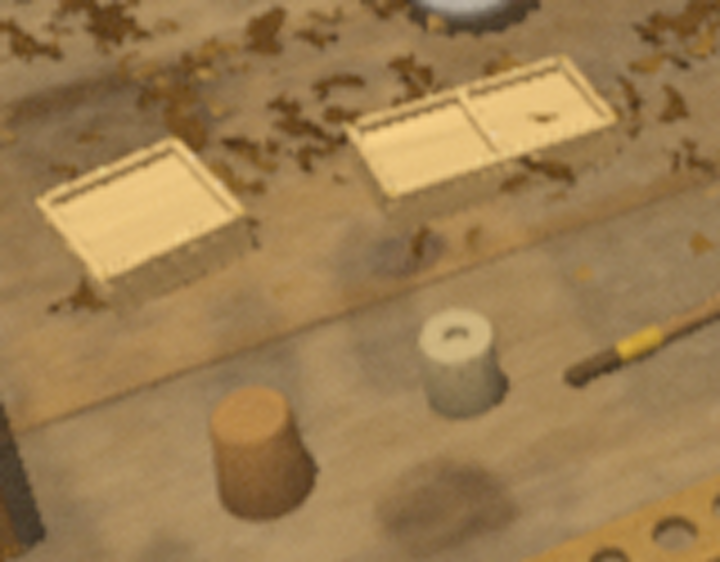

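View pics/c2.png

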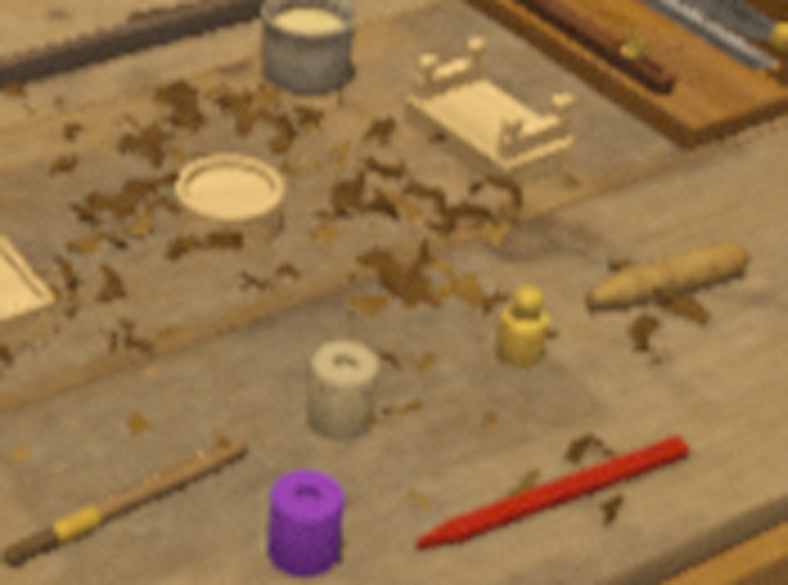

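Both crops confirm two pale grey-cream plugs with a hole in the top, at c1 (456,336) and c2 (343,363). The purple one at c2 (307,520) is the decoy. The brush has a yellow ferrule; the red stick is not it.

Create h.py:
```python
from workcell import arm
import cv2,numpy as np
np.set_printoptions(precision=4,suppress=True)
def ray(u,v,z,c):
    d=c['attitude']@np.array([(u-c['cx'])/c['fx'],-(v-c['cy'])/c['fy'],-1])
    return c['origin']+d*(z-c['origin'][2])/d[2]
def proj(p,c):
    q=c['attitude'].T@(np.asarray(p)-c['origin']); return c['cx']-c['fx']*q[0]/q[2], c['cy']+c['fy']*q[1]/q[2]
```

Run:
```python
from h import *
c=arm.camera_info('scene')
P1=dict(sq=[(38,203),(175,139),(243,213),(103,280),.027],ob=[(346,128),(567,56),(617,117),(388,198),.027],stop=[(250,415),.048],A=[(456,336),.04])
P2=dict(B=[(343,363),.04],rnd=[(230,188),.027],brush=[(10,555),(242,447),.008],wt=[(528,299),.035],rest=[(428,60),(477,44),(508,125),(563,100),.049],restbase=[(410,100),(505,165),(573,135),.02],pur=[(307,492),.04],bunch=[(592,302),(745,255),.01],pencil=[(420,545),(685,445),.005])
for P,o in((P1,(100,165)),(P2,(225,125))):
    for k,v in P.items():
        q=np.array([ray(o[0]+(x+.5)/4.5-.5,o[1]+(y+.5)/4.5-.5,v[-1],c)[:2] for x,y in v[:-1]])
        print(k,q.mean(0),'|',*q if len(q)>1 else '')
        if len(q)>1: e=np.diff(q,axis=0); print('   len',np.linalg.norm(e,axis=1),'ang',np.arctan2(e[:,1],e[:,0]))
```

```text
sq [0.6236 0.2618] | [0.652  0.3059] [0.6689 0.2311] [0.5938 0.2182] [0.5795 0.2918]
   len [0.0767 0.0762 0.0749] ang [-1.3497 -2.9718  1.7615]
ob [0.6017 0.084 ] | [0.6333 0.1491] [0.634  0.0177] [0.5708 0.0187] [0.5688 0.1506]
   len [0.1313 0.0632 0.1319] ang [-1.566   3.1261  1.5857]
stop [0.4415 0.2603] |
A [0.4492 0.1632] |
B [ 0.4371 -0.0757] |
rnd [ 0.612  -0.1183] |
brush [0.4338 0.049 ] | [0.4294 0.1159] [ 0.4382 -0.0179]
   len [0.1341] ang [-1.5047]
wt [ 0.4366 -0.1951] |
rest [ 0.6037 -0.3032] | [ 0.6442 -0.2838] [ 0.6449 -0.3232] [ 0.5601 -0.2794] [ 0.5658 -0.3265]
   len [0.0394 0.0955 0.0474] ang [-1.5516  2.6651 -1.4501]
restbase [ 0.5909 -0.2993] | [ 0.6479 -0.2763] [ 0.5596 -0.2818] [ 0.5651 -0.3399]
   len [0.0885 0.0583] ang [-3.0789 -1.476 ]
pur [ 0.3698 -0.0087] |
bunch [ 0.4351 -0.3009] | [ 0.44  -0.248] [ 0.4302 -0.3538]
   len [0.1063] ang [-1.6634]
pencil [ 0.337  -0.1364] | [ 0.3422 -0.0571] [ 0.3319 -0.2157]
   len [0.1589] ang [-1.6354]
```

Run:
```python
import cv2
a=cv2.imread('pics/side0.png')
cv2.imwrite('pics/c3.png',cv2.resize(a[145:300,150:350],None,fx=3.8,fy=3.8,interpolation=cv2.INTER_CUBIC))
```

```text
(no output)
```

View pics/c3.png

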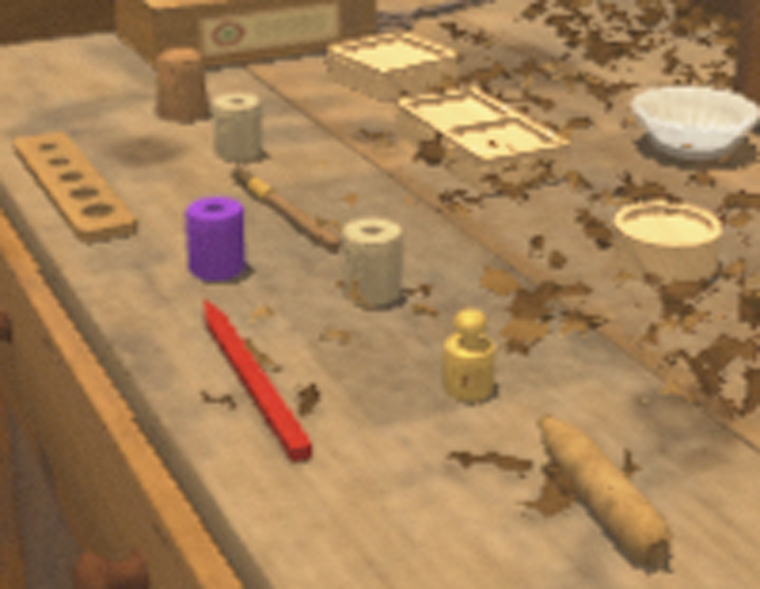

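Run:
```python
from h import *
c=arm.camera_info('side'); 
P=dict(A=[(239,103),.04],B=[(373,231),.04],stop=[(181,58),.048],wt=[(470,322),.035],rnd=[(668,224),.027],brush=[(235,172),(337,245),.008],ob=[(400,97),(447,90),(568,145),(490,159),.027],sq=[(328,50),(410,33),(458,58),(365,72),.027],bunch=[(545,422),(660,555),.01])
for k,v in P.items():
    q=np.array([ray(150+(x+.5)/3.8-.5,145+(y+.5)/3.8-.5,v[-1],c)[:2] for x,y in v[:-1]])
    print(k,q.mean(0),*q if len(q)>1 else '')
```

```text
A [0.4492 0.1585]
B [ 0.437  -0.0777]
stop [0.4394 0.2519]
wt [ 0.4366 -0.1876]
rnd [ 0.6128 -0.1215]
brush [0.4334 0.0444] [0.4271 0.1127] [ 0.4397 -0.0239]
ob [0.5987 0.0842] [0.5755 0.1535] [0.6152 0.1524] [0.6328 0.0148] [0.5712 0.016 ]
sq [0.6197 0.2549] [0.5767 0.284 ] [0.6609 0.2982] [0.6628 0.2186] [0.5784 0.2186]
bunch [ 0.4359 -0.3027] [ 0.4423 -0.2499] [ 0.4295 -0.3554]
```

The manual's scale: shifts go in shares of 0.25 m and turns go in shares of 2 rad. Converting my numbers, 0.121 rad / 2 = 0.0605.

Request:
run_rows(offsets=[[[0,0,0,0.0605,1],[0,0,0,0.0605,1],[0,0,0,0.0605,1],[0,0,0,0.0605,1],[0,0,0,0.0605,1],[0,0,0,0.0605,1],[0,0,0,0.0605,1],[0,0,0,0.0605,1],[0,0,0,0.0605,1],[0,0,0,0.0605,1]]], clamp_n=40)

```text
t: 0.98
position: [0.1842, 0.4914, 0.231]
ee_rot: [[0.004, 1.0, -0.0], [1.0, -0.004, -0.001], [-0.001, -0.0, -1.0]]
wrist_force: [-1.2, 0.4, -0.6]
finger_gap: 0.999
finger_force: 0.0
```

Converted, 0.0257 m / 0.25 = 0.1028, -0.0234 m / 0.25 = -0.0936.

Request:
run_rows(offsets=[[[-0.0936,0.1028,0.048,0,1],[-0.0936,0.1028,0.048,0,1],[-0.0936,0.1028,0.048,0,1],[-0.0936,0.1028,0.048,0,1],[-0.0936,0.1028,0.048,0,1],[-0.0936,0.1028,0.048,0,1],[-0.0936,0.1028,0.048,0,1],[-0.0936,0.1028,0.048,0,1],[-0.0936,0.1028,0.048,0,1],[-0.0936,0.1028,0.048,0,1],[0,0,0,0,1],[0,0,0,0,1]]])

```text
t: 1.98
position: [0.4424, 0.2567, 0.1103]
ee_rot: [[0.002, 1.0, -0.002], [1.0, -0.002, -0.001], [-0.001, -0.002, -1.0]]
wrist_force: [-0.5, 0.4, -0.8]
finger_gap: 1.006
finger_force: 0.0
```

Run:
```python
from h import *
im=arm.grab_frame('wrist'); c=arm.camera_info('wrist')
for n,p in dict(stop=(.441,.257,.048),A=(.449,.161,.04),ob=(.601,.084,.02),sq=(.622,.259,.02)).items(): print(n,proj(p,c))
cv2.imwrite('pics/w1.png',im[:,:,::-1])
```

```text
stop (np.float64(256.2364172201796), np.float64(214.56294893308146))
A (np.float64(266.237828595475), np.float64(323.23280237034584))
ob (np.float64(429.05653979635747), np.float64(376.86626598715065))
sq (np.float64(496.59780723107747), np.float64(198.3328841248076))
```

View pics/w1.png

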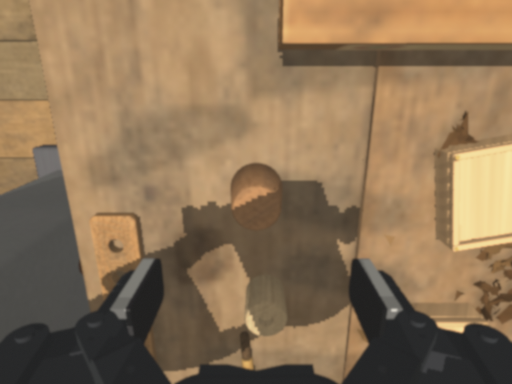

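The wrist view shows the stopper top centre near (257,205), predicted at (256,214). That is centred in x and about 5 mm toward +y, so I'll move in and grip.

Request:
run_rows(offsets=[[[0.016,0,0.12,0,1],[0,0,0.12,0,1],[0,0,0.12,0,1],[0,0,0.036,0,1],[0,0,0,0,0.3],[0,0,0,0,0.3],[0,0,0,0,0.3],[0,0,0,0,0.2],[0,0,0,0,0.2],[0,0,0,0,0.2],[0,0,0,0,0.2],[0,0,0,0,0.2]]], clamp_n=40)

```text
t: 3.03
position: [0.4428, 0.2628, 0.0144]
ee_rot: [[-0.002, 1.0, 0.003], [1.0, 0.002, 0.002], [0.002, 0.003, -1.0]]
wrist_force: [-2.9, 1.1, 6.6]
finger_gap: 0.425
finger_force: 39.6
```

Converted, 0.036 m / 0.25 = 0.144, 0.035 m / 0.25 = 0.14.

Request:
run_rows(offsets=[[[0,0,-0.12,0,0.2],[0,0,-0.12,0,0.2],[0,0.144,0,0,0.2],[0,0.144,0,0,0.2],[0,0.144,0,0,0.2],[0,0.144,0,0,0.2],[-0.016,0.14,0,0,0.2],[0,0,0,0,0.2],[0,0,0,0,0.2]]])

```text
t: 3.78
position: [0.6223, 0.2578, 0.0727]
ee_rot: [[-0.0, 1.0, 0.001], [1.0, 0.0, 0.0], [0.0, 0.001, -1.0]]
wrist_force: [-0.5, 0.1, -1.2]
finger_gap: 0.423
finger_force: 40.8
```

Converted, -0.035 m / 0.25 = -0.14, -0.033 m / 0.25 = -0.132.

Request:
run_rows(offsets=[[[0,0,0.072,0,0.2],[0,0,0.072,0,0.2],[0,0,0.004,0,0.2],[0,0,0,0,0.2],[0,0,0,0,0.65],[0,0,0,0,0.65],[0,0,0,0,0.65],[0,0,-0.12,0,0.7],[0,0,-0.12,0,0.8],[-0.1,-0.14,0,0,1],[-0.1,-0.14,0,0,1],[-0.1,-0.14,0,0,1],[-0.088,-0.14,0,0,1],[0,-0.132,0,0,1],[0,0,0,0,1],[0,0,0,0,1]]])

```text
t: 5.12
position: [0.4502, 0.1634, 0.0962]
ee_rot: [[-0.002, 1.0, 0.001], [1.0, 0.002, 0.0], [0.0, 0.001, -1.0]]
wrist_force: [-0.0, 0.5, 0.2]
finger_gap: 0.995
finger_force: 0.0
```

Run:
```python
from h import *
im=arm.grab_frame('wrist'); c=arm.camera_info('wrist')
for n,p in dict(stop=(.622,.259,.068),A=(.449,.161,.04),ob=(.601,.084,.02),bay=(.601,.1155,.02),brush=(.434,.047,.01)).items(): print(n,*proj(p,c))
cv2.imwrite('pics/w2.png',im[:,:,::-1])
```

```text
stop 610.8100722400235 57.3142480084494
A 252.43425852731482 221.22423726015361
ob 444.53008976034585 301.04741232902234
bay 452.27595054783217 266.16256647221735
brush 235.31719893013943 330.0221501354946
```

View pics/w2.png

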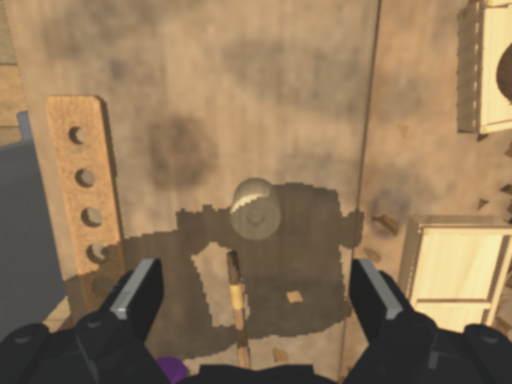

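The wrist view shows plug A's hole at (257,214), within 5 mm of the estimate. The stopper is in the square tray at the right edge, and the oblong tray divider is at (455,302).

Converted, 0.031 m / 0.25 = 0.124, -0.03 m / 0.25 = -0.12.

Request:
run_rows(offsets=[[[0.004,0.004,0.12,0,1],[0,0,0.12,0,1],[0,0,0.104,0,1],[0,0,0,0,0.3],[0,0,0,0,0.3],[0,0,0,0,0.2],[0,0,0,0,0.2],[0,0,0,0,0.2],[0,0,0,0,0.2],[0,0,0,0,0.2],[0,0,-0.12,0,0.2],[0,0,-0.12,0,0.2],[-0.0376,0.12,0,0,0.2],[-0.0376,0.12,0,0,0.2],[-0.0376,0.12,0,0,0.2],[-0.0376,0.12,0,0,0.2],[-0.0376,0.124,0,0,0.2],[0,0,0,0,0.2],[0,0,0,0,0.2]]])

```text
t: 6.75
position: [0.6045, 0.117, 0.0696]
ee_rot: [[-0.001, 1.0, 0.001], [1.0, 0.001, 0.0], [0.0, 0.001, -1.0]]
wrist_force: [-0.1, 0.0, -0.5]
finger_gap: 0.389
finger_force: 40.1
```

Converted, -0.03 m / 0.25 = -0.12, -0.0239 m / 0.25 = -0.0956.

Request:
run_rows(offsets=[[[0,-0.004,0.072,0,0.2],[0,0,0.072,0,0.2],[0,0,0.008,0,0.2],[0,0,0,0,0.2],[0,0,0,0,0.6],[0,0,0,0,0.6],[0,0,0,0,0.6],[0,0,-0.12,0,0.7],[0,0,-0.12,0,0.8],[-0.11,-0.0956,0,0,1],[-0.11,-0.0956,0,0,1],[-0.11,-0.0956,0,0,1],[-0.11,-0.0956,0,0,1],[-0.11,-0.0956,0,0,1],[-0.11,-0.0956,0,0,1],[-0.11,-0.0956,0,0,1],[0,0,0,0,1],[0,0,0,0,1]]])

```text
t: 8.25
position: [0.4348, -0.0762, 0.0919]
ee_rot: [[0.002, 1.0, 0.001], [1.0, -0.002, -0.0], [-0.0, 0.001, -1.0]]
wrist_force: [0.6, 0.2, 0.1]
finger_gap: 1.0
finger_force: 0.0
```

Run:
```python
from h import *
im=arm.grab_frame('wrist'); c=arm.camera_info('wrist')
for n,p in dict(B=(.437,-.077,.04),rnd=(.612,-.12,.027),wt=(.4366,-.192,.04)).items(): print(n,*proj(p,c))
cv2.imwrite('pics/w3.png',im[:,:,::-1])
im=arm.grab_frame('scene'); cv2.imwrite('pics/s3.png',im[:,:,::-1])
```

```text
B 258.94771884323023 222.2640298815808
rnd 500.2300644068843 269.7246543253608
wt 257.8955697090055 362.1970434027463
```

View pics/w3.png

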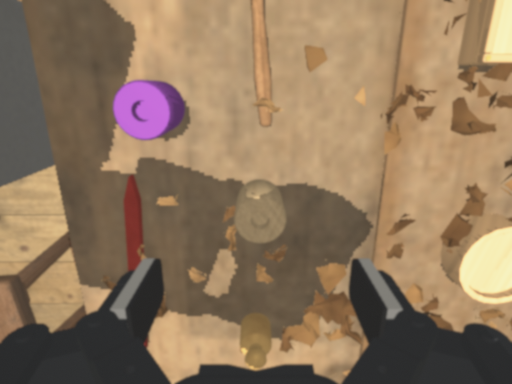

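Plug B's pale hole is at (261,217), about 3 mm from the estimate. The purple decoy sits apart at (148,108), and the round tray at (495,265) is as predicted.

Converted, -0.03 m / 0.25 = -0.12, 0.0273 m / 0.25 = 0.1092.

Request:
run_rows(offsets=[[[0.008,0.012,0.12,0,1],[0,0,0.12,0,1],[0,0,0.086,0,1],[0,0,0,0,0.3],[0,0,0,0,0.3],[0,0,0,0,0.2],[0,0,0,0,0.2],[0,0,0,0,0.2],[0,0,0,0,0.2],[0,0,0,0,0.2],[0,0,-0.12,0,0.2],[0,0,-0.12,0,0.2],[0.0848,0.1092,0,0,0.2],[0.0848,0.1092,0,0,0.2],[0.0848,0.1092,0,0,0.2],[0.0848,0.1092,0,0,0.2],[0.0848,0.1092,0,0,0.2],[0.0848,0.1092,0,0,0.2],[0,0,0,0,0.2],[0,0,0,0,0.2]]])

```text
t: 10.02
position: [0.6029, 0.0557, 0.0701]
ee_rot: [[-0.004, 1.0, 0.001], [1.0, 0.004, -0.0], [-0.0, 0.001, -1.0]]
wrist_force: [-0.6, -0.8, -0.4]
finger_gap: 0.379
finger_force: 40.0
```

Converted, -0.0304 m / 0.25 = -0.1216, -0.0206 m / 0.25 = -0.0824.

Request:
run_rows(offsets=[[[-0.008,-0.004,0.072,0,0.2],[0,0,0.072,0,0.2],[0,0,0.01,0,0.2],[0,0,0,0,0.2],[0,0,0,0,0.6],[0,0,0,0,0.6],[0,0,0,0,0.6],[0,0,-0.12,0,0.7],[0,0,-0.12,0,0.8],[-0.1216,-0.0824,0,0,1],[-0.1216,-0.0824,0,0,1],[-0.1216,-0.0824,0,0,1],[-0.1216,-0.0824,0,0,1],[-0.1216,-0.0824,0,0,1],[-0.1216,-0.0824,0,0,1],[-0.1216,-0.0824,0,0,1],[-0.1216,-0.0824,0,0,1],[0,0,0,0,1],[0,0,0,0,1]]])

```text
t: 11.6
position: [0.4358, -0.1927, 0.0917]
ee_rot: [[0.002, 1.0, 0.0], [1.0, -0.002, -0.0], [-0.0, 0.0, -1.0]]
wrist_force: [0.3, 0.4, 0.0]
finger_gap: 1.001
finger_force: 0.0
```

Run:
```python
from h import *
im=arm.grab_frame('wrist'); c=arm.camera_info('wrist')
for n,p in dict(wtknob=(.4375,-.189,.043),rnd=(.612,-.12,.027),rest=(.604,-.303,.02),bunch=(.435,-.302,.02)).items(): print(n,*proj(p,c))
cv2.imwrite('pics/w4.png',im[:,:,::-1])
im=arm.grab_frame('scene'); cv2.imwrite('pics/s4.png',im[:,:,::-1])
```

```text
wtknob 258.78017546831165 218.26833275690365
rnd 545.4461187783019 103.32076962338013
rest 463.96627518307264 337.5026220598149
bunch 255.02729528660865 336.54020028385025
```

View pics/w4.png

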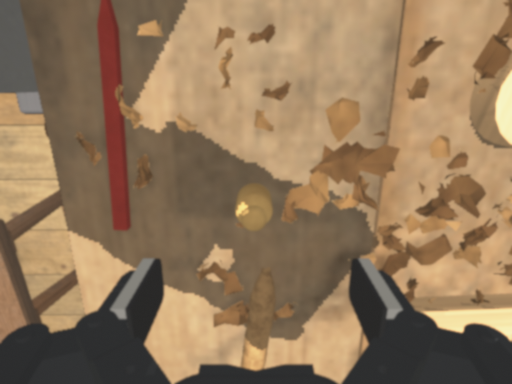

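The weight is at (256,212), about 5 mm toward +y of the prediction. The bunch end at (260,272) is clear of the fingers.

Converted, 0.0353 m / 0.25 = 0.1412, 0.0132 m / 0.25 = 0.0528.

Request:
run_rows(offsets=[[[0.024,0,0.12,0,1],[0,0,0.12,0,1],[0,0,0.098,0,0.8],[0,0,0,0,0.2],[0,0,0,0,0.2],[0,0,0,0,0.1],[0,0,0,0,0.1],[0,0,0,0,0.1],[0,0,0,0,0.1],[0,0,0,0,0.1],[0,0,-0.14,0,0.1],[0,0,-0.14,0,0.1],[0.0528,0.1412,0,0,0.1],[0.0528,0.1412,0,0,0.1],[0.0528,0.1412,0,0,0.1],[0.0528,0.1412,0,0,0.1],[0.0528,0.1412,0,0,0.1],[0,0,0,0,0.1],[0,0,0,0,0.1]]], clamp_n=50)

```text
t: 13.28
position: [0.6145, -0.1177, 0.0772]
ee_rot: [[-0.004, 1.0, 0.001], [1.0, 0.004, -0.0], [-0.0, 0.001, -1.0]]
wrist_force: [-0.7, 0.7, -0.7]
finger_gap: 0.272
finger_force: 49.9
```

Converted, -0.03 m / 0.25 = -0.12, -0.0256 m / 0.25 = -0.1024, -0.084 rad / 2 = -0.042.

Request:
run_rows(offsets=[[[-0.008,-0.004,0.08,0,0.1],[0,0,0.08,0,0.1],[0,0,0.032,0,0.1],[0,0,0,0,0.1],[0,0,0,0,0.55],[0,0,0,0,0.55],[0,0,0,0,0.55],[0,0,-0.12,0,0.6],[0,0,-0.12,0,0.8],[0.0948,-0.1024,0,0,1],[0.0948,-0.1024,0,0,1],[0.0948,-0.1024,0,0,1],[0.0948,-0.1024,0,0,1],[0.0948,-0.1024,0,0,1],[0.0948,-0.1024,0,0,1],[0.0948,-0.1024,0,0,1],[0,0,0,-0.042,1],[0,0,0,0,1]]])

```text
t: 14.78
position: [0.4315, 0.0458, 0.0894]
ee_rot: [[-0.091, 0.996, 0.001], [0.996, 0.091, 0.0], [-0.0, 0.001, -1.0]]
wrist_force: [0.2, -0.6, -0.1]
finger_gap: 1.0
finger_force: 0.0
```

Run:
```python
from h import *
im=arm.grab_frame('wrist'); c=arm.camera_info('wrist')
for n,p in dict(b=(.4335,.047,.01),bt=(.428,.114,.01),bh=(.439,-.021,.01)).items(): print(n,*proj(p,c))
cv2.imwrite('pics/w5.png',im[:,:,::-1])
im=arm.grab_frame('scene'); cv2.imwrite('pics/s5.png',cv2.resize(im[120:290,90:400,::-1],None,fx=2.5,fy=2.5,interpolation=cv2.INTER_CUBIC))
```

```text
b 257.9512447326477 202.7044867845784
bt 258.6227044695208 106.18191175592702
bh 257.2810703254959 284.1060173593757
```

View pics/w5.png

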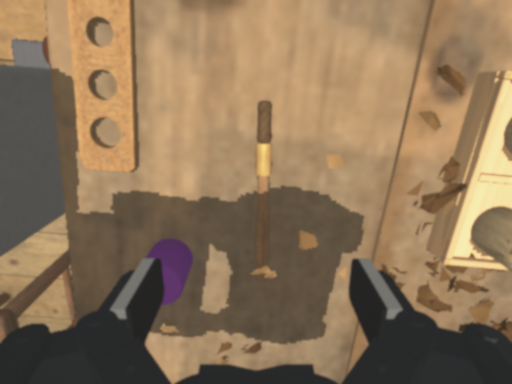

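View pics/s5.png

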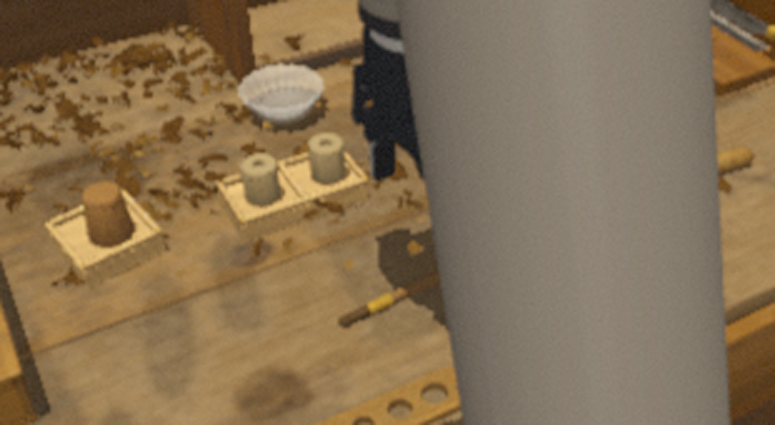

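The scene view shows both plugs standing in their bays and the stopper in the square tray. In the wrist view the brush runs from (264,100) to (263,273), about 5 mm off my estimate, so I'll correct for that.

Converted, 0.03 m / 0.25 = 0.12, 0.0055 m / 0.25 = 0.022.

Request:
run_rows(offsets=[[[0.02,0.022,0.12,0,0.7],[0,0,0.12,0,0.6],[0,0,0.08,0,0.6],[0,0,0.026,0,0.6],[0,0,0,0,0.2],[0,0,0,0,0.1],[0,0,0,0,0],[0,0,0,0,0],[0,0,0,0,0],[0,0,0,0,0],[0,0,0,0,0]]], clamp_n=40)

```text
t: 15.8
position: [0.4388, 0.0501, 0.0035]
ee_rot: [[-0.086, 0.996, 0.003], [0.996, 0.086, -0.0], [-0.001, 0.003, -1.0]]
wrist_force: [0.7, -1.1, 7.1]
finger_gap: 0.121
finger_force: 41.3
```

Converted, -0.035 m / 0.25 = -0.14, -0.03 m / 0.25 = -0.12, 0.116 rad / 2 = 0.058.

Request:
run_rows(offsets=[[[0,0,-0.12,0,0],[0,0,-0.12,0,0],[0,0,-0.14,0,0],[0,0,0,0.058,0],[0,0,0,0.058,0],[0,0,0,0.058,0],[0,0,0,0.058,0],[0,0,0,0.058,0],[0,0,0,0.058,0],[0,0,0,0.058,0],[0,0,0,0.058,0],[0,0,0,0.058,0],[0,0,0,0.058,0],[0,0,0,0.058,0],[0,0,0,0.058,0],[0,0,0,0.058,0],[0,0,0,0.058,0]]])

```text
t: 17.22
position: [0.4375, 0.0504, 0.0977]
ee_rot: [[1.0, 0.027, 0.001], [0.027, -1.0, 0.0], [0.001, -0.0, -1.0]]
wrist_force: [0.2, 0.5, 0.2]
finger_gap: 0.112
finger_force: 40.4
```

Converted, 0.0325 m / 0.25 = 0.13, 0.0143 m / 0.25 = 0.0572.

Request:
run_rows(offsets=[[[0.0572,0.13,0,0,0],[0.0572,0.13,0,0,0],[0.0572,0.13,0,0,0],[0.0572,0.13,0,0,0],[0.0572,0.13,0,0,0],[0.0572,0.13,0,0,0],[0.0572,0.13,0,0,0],[0.0572,0.13,0,0,0],[0.0572,0.13,0,0,0],[0.0572,0.13,0,0,0],[0.0572,0.13,0,0,0],[0,0,0,0,0],[0,0,0,0,0]]])

```text
t: 18.3
position: [0.6064, -0.3034, 0.0967]
ee_rot: [[1.0, 0.03, -0.0], [0.03, -1.0, 0.0], [-0.0, -0.0, -1.0]]
wrist_force: [0.4, 1.1, 0.1]
finger_gap: 0.118
finger_force: 40.4
```

Run:
```python
from h import *
for n in('wrist','scene'):
    im=arm.grab_frame(n); cv2.imwrite(f'pics/{n}6.png',im[:,:,::-1])
a=cv2.imread('pics/scene6.png')[115:240,230:400]; b=cv2.imread('pics/wrist6.png')
c=arm.camera_info('wrist'); print([tuple(np.round(proj((x,-.303,.036),c))) for x in(.564,.604,.644)])
a=cv2.resize(a,(394,290),interpolation=cv2.INTER_CUBIC); b=cv2.resize(b,(394,290))
cv2.imwrite('pics/m6.png',np.hstack([a,b]))
```

```text
[(np.float64(257.0), np.float64(268.0)), (np.float64(259.0), np.float64(216.0)), (np.float64(261.0), np.float64(158.0))]
```

View pics/m6.png

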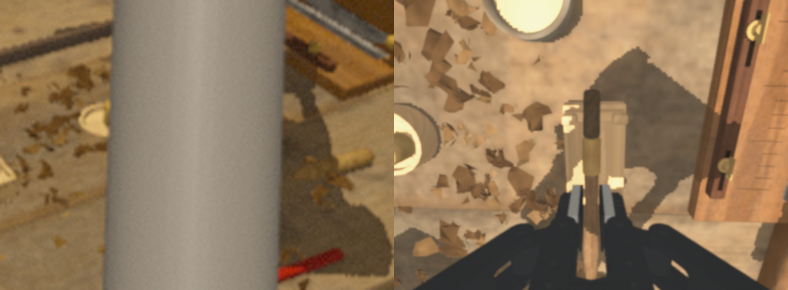

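Run:
```python
from h import *
a=cv2.imread('pics/wrist6.png')[100:270,180:340]
cv2.imwrite('pics/m7.png',cv2.resize(a,None,fx=3.5,fy=3.5,interpolation=cv2.INTER_CUBIC))
c=arm.camera_info('wrist')
# rest model at z .049 prong tops & brush axis under TCP
for n,p in dict(farL=(.644,-.303+.021,.049),farR=(.644,-.303-.021,.049),farbaseL=(.652,-.275,.02),farbaseR=(.652,-.331,.02),brushtip=(.676,-.301,.1),brushTCP=(.606,-.3034,.1)).items():
    u,v=proj(p,c); print(n,round((u-180)*3.5),round((v-100)*3.5))
```

```text
farL 161 214
farR 409 222
farbaseL 138 138
farbaseR 431 148
brushtip 285 51
brushTCP 283 572
```

View pics/m7.png

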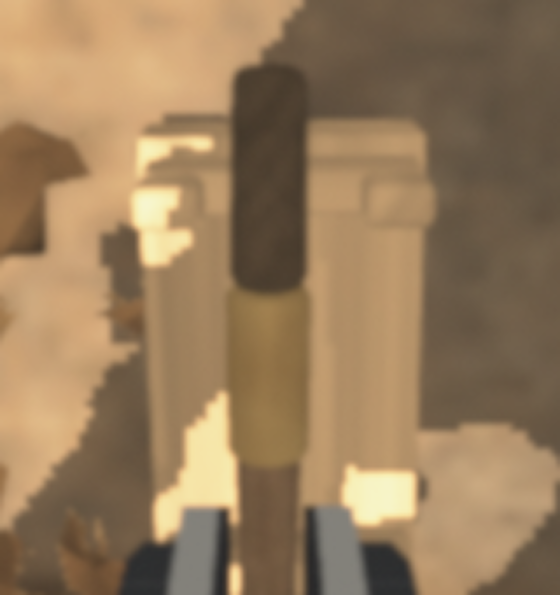

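The rest's far rail is centred at (285,200) in the crop with the brush parallel to it. A 3 mm shift in tool y and 2 mm in tool x puts it in the notches.

Converted, -0.036 m / 0.25 = -0.144, 0.003 m / 0.25 = 0.012.

Request:
run_rows(offsets=[[[0.008,0.012,0.08,0,0],[0,0,0.08,0,0],[0,0,0.04,0,0],[0,0,0.022,0,0],[0,0,0,0,0],[0,0,0,0,0.4],[0,0,0,0,0.5],[0,0,0,0,0.5],[0,0,-0.12,0,0.5],[0,0,-0.12,0,0.5],[0,-0.14,-0.12,0,0.5],[-0.08,-0.144,0,0,0.5],[-0.08,-0.144,0,0,0.5],[-0.08,-0.144,0,0,0.5],[-0.08,-0.144,0,0,0.5],[-0.08,-0.144,0,0,0.5],[-0.08,-0.144,0,0,0.5],[-0.08,-0.144,0,0,0.5]]])

```text
t: 19.9
position: [0.4585, -0.0246, 0.1298]
ee_rot: [[0.999, 0.032, 0.002], [0.032, -0.999, -0.0], [0.002, 0.0, -1.0]]
wrist_force: [1.1, 2.0, 0.6]
finger_gap: 0.5
finger_force: 0.0
```

Run:
```python
from h import *
a=arm.grab_frame('scene')[125:215,100:400,::-1]; b=arm.grab_frame('side')[145:300,220:440,::-1]
a=cv2.resize(a,(790,237),interpolation=cv2.INTER_CUBIC); b=cv2.resize(b,(500,352),interpolation=cv2.INTER_CUBIC)
cv2.imwrite('pics/m8.png',np.vstack([a,cv2.copyMakeBorder(b,0,0,0,290,0)]))
```

```text
(no output)
```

View pics/m8.png

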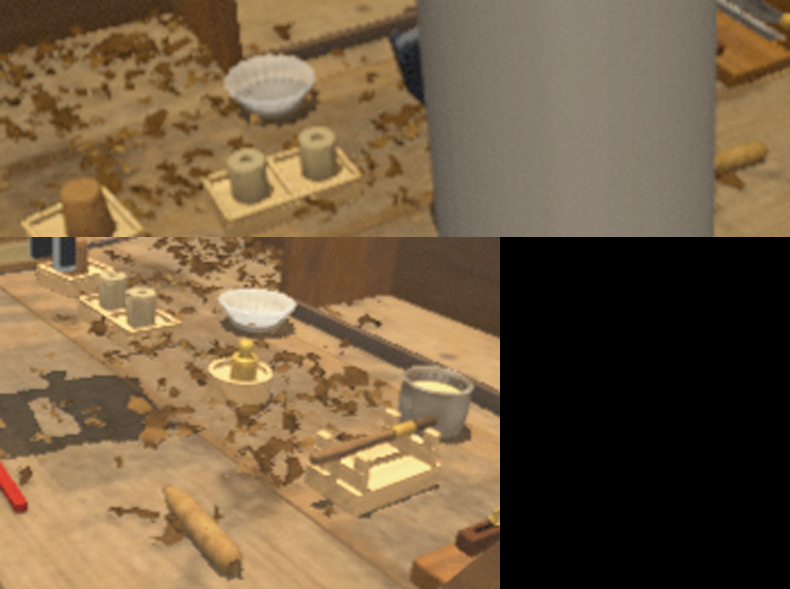

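The side view shows the plugs, stopper and weight in their trays, the bunch undisturbed, and the brush across the rest. I'll back the arm off and check the brush height numerically from the yellow ferrule.

Converted, -0.032 m / 0.25 = -0.128, -0.017 m / 0.25 = -0.068.

Request:
run_rows(offsets=[[[-0.068,-0.128,-0.02,0,0.5],[-0.068,-0.128,-0.02,0,0.5],[-0.068,-0.128,-0.02,0,0.5],[-0.068,-0.128,-0.02,0,0.5],[-0.068,-0.128,-0.02,0,0.5],[-0.068,-0.128,-0.02,0,0.5],[-0.068,-0.128,-0.02,0,0.5],[-0.068,-0.128,-0.02,0,0.5],[-0.068,-0.128,-0.02,0,0.5],[-0.068,-0.128,-0.02,0,0.5],[-0.068,-0.128,-0.02,0,0.5],[-0.068,-0.128,-0.02,0,0.5],[-0.068,-0.128,-0.02,0,0.5],[-0.068,-0.128,-0.02,0,0.5],[0,0,0,0,0.5]]])

```text
t: 21.25
position: [0.2049, 0.4191, 0.2008]
ee_rot: [[0.999, 0.037, 0.002], [0.037, -0.999, 0.006], [0.002, -0.006, -1.0]]
wrist_force: [-0.0, -0.6, 0.7]
finger_gap: 0.497
finger_force: 0.0
```

Run:
```python
from h import *
from scipy.optimize import least_squares
C={};I={}
for n in('scene','side'):
    C[n]=arm.camera_info(n); im=arm.grab_frame(n); I[n]=im; cv2.imwrite(f'pics/{n}9.png',im[:,:,::-1])
    u0,v0=map(int,proj((.604,-.303,.04),C[n])); h=cv2.cvtColor(im,cv2.COLOR_RGB2HSV)
    # difference from the first picture = brush pixels
    d=np.abs(im.astype(int)-cv2.imread(f'pics/{n}0.png')[:,:,::-1].astype(int)).sum(2)>60
    m=np.zeros_like(d); m[v0-35:v0+35,u0-45:u0+45]=d[v0-35:v0+35,u0-45:u0+45]
    k,l,st,ce=cv2.connectedComponentsWithStats(m.astype(np.uint8))
    L=1+np.argmax(st[1:,4]); p=np.argwhere(l==L)[:,::-1].astype(float)
    vx,vy,x,y=cv2.fitLine(p.astype(np.float32),2,0,.01,.01).ravel(); t=(p-[x,y])@[vx,vy]
    print(n,'area',st[L,4],'ends',(x+vx*t.min(),y+vy*t.min()),(x+vx*t.max(),y+vy*t.max()))
    for z in(.0415,.055):print('  expect z',z,[tuple(np.round(proj((X,-.305,z),C[n]),1)) for X in(.536,.606,.676)])
    yl=(h[...,0]>20)&(h[...,0]<32)&(h[...,1]>150)&(l==L); print('  ferrule',np.argwhere(yl)[:,::-1].mean(0) if yl.any() else None,yl.sum())
```

```text
scene area 88 ends (np.float64(328.70641587032685), np.float64(141.95652602070786)) (np.float64(350.5130539960111), np.float64(156.7192866484381))
  expect z 0.0415 [(np.float64(350.4), np.float64(156.5)), (np.float64(333.8), np.float64(144.5)), (np.float64(318.7), np.float64(133.5))]
  expect z 0.055 [(np.float64(351.2), np.float64(152.2)), (np.float64(334.5), np.float64(140.3)), (np.float64(319.2), np.float64(129.4))]
  ferrule None 0
side area 182 ends (np.float64(355.93683362587615), np.float64(243.80154137571049)) (np.float64(393.9093687869822), np.float64(231.71525947980177))
  expect z 0.0415 [(np.float64(355.8), np.float64(242.6)), (np.float64(384.9), np.float64(233.9)), (np.float64(411.4), np.float64(226.0))]
  expect z 0.055 [(np.float64(356.7), np.float64(235.9)), (np.float64(385.9), np.float64(227.4)), (np.float64(412.6), np.float64(219.7))]
  ferrule None 0
```

The handle end and the axis match z = 0.0415 (lying in the notches) within 1 px in both views. At prong height they would sit 4–7 px higher. Handing in.

```bash
python3 -c "
from workcell import arm
print(arm.finish_job())"
```

```text
the job is handed in; nothing more can be done
None
```

I handed the job in at about 21 s: the camera checks showed the plugs, stopper and weight standing in their trays, the brush lying in both notches, and the bunch apparently undisturbed; no pass/fail verdict came back.

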